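# Open the flask with the unknown thread

## Task

Someone has put the white mug beside one of the two short blue flasks, to show which of them is to be filled. Unscrew the orange cap of that flask - one flask has an ordinary thread and the other a reverse one, in no known order, so try it both ways to find which way it loosens, do not tear it off - then lift the cap well clear (a good 5 cm) above the neck and finish holding it there, still and roughly level, without putting it down. Do not touch the other cap, and leave the mug, the honey jar and the lemon where they stand.

Things in the scene. Friction and masses are not known exactly. Their poses are not given: they have to be found in the camera images.
- flask_1: Short blue flask stuck to the worktop by a black suction foot (cannot move). 80 mm across, foot 86, upright, axes parallel to the world's; origin: centre of its underside. Neck top 100 mm up, inside the cap. One of the two flasks has an ordinary thread (loosens counterclockwise seen from above), the other a reverse thread; which is which changes from start to start and cannot be seen.
- flask_2: Short blue flask stuck to the worktop by a black suction foot (cannot move). 80 mm across, foot 86, upright, axes parallel to the world's; origin: centre of its underside. Neck top 100 mm up, inside the cap. Threads: either loosens with about 1.0 rad of turn (free at 0.7 to 1.25, end stop at 1.33); the wrong way stops dead after about 0.1 rad.
- cap_1: Orange ribbed screw cap, loose part, about 60 g, 38.5 mm tall; origin: centre of its underside, 81.5 mm above the worktop when closed. Grip the upper part, 52 mm across, 18.5 to 38.5 mm above the origin. Does not rise while turned (2.5 mm of vertical play); lifts off once turned far enough, until then it cannot be pulled off. Grip lightly (30 N): at a stop over 0.5 N m is felt, then the fingers slip. On flask_1; cap_2 is alike.
- cap_2: Orange ribbed screw cap, loose part, about 60 g, 38.5 mm tall; origin: centre of its underside, 81.5 mm above the worktop when closed. Grip the upper part, 52 mm across, 18.5 to 38.5 mm above the origin. Closed, its x and y axes are parallel to the flask's to 0.05 rad; white dot on its top 18 mm out towards its own -x. On flask_2; cap_1 is alike.
- mug: White mug with a handle, 78x116x97 mm, upright; origin at the centre of its underside. Its centre stands about 110 mm from the axis of the flask to be opened, on its outer side (more than 250 mm from the other flask); handle towards the robot.
- honey_jar: Honey jar with a red lid, 58x62x86 mm, upright; origin at the centre of its underside. Stands beside the flask that is to stay shut.
- lemon: Lemon, 78x55x56 mm, lying between the flasks; origin at the centre of its underside.
There are look-alikes about, which are no part of the job. Leave any grey look-alike of the cap_2 alone. Leave any purple look-alike of the flask_2 alone.

How it is judged:
On the way:
1. the cap of the flask beside the mug is turned at least 0.5 rad loose while still down on its neck (((horizontal distance between mug and flask_1 below 0.15 m and angle between the x axis of cap_1 and the x axis of flask_1, either way round above 0.5 rad and z of cap_1 in the frame of flask_1 below 0.09 m) or (horizontal distance between mug and flask_2 below 0.15 m and angle between the x axis of cap_2 and the x axis of flask_2, either way round above 0.5 rad and z of cap_2 in the frame of flask_2 below 0.09 m))), for 0.05 s.
At the end, for the whole second after the job is handed in: The cap of the flask beside the mug is held in the fingers, still (under 0.03 m/s), at least 45 mm above where it sat and within 60 mm sideways of the neck, tilted under 0.4 rad, touching no flask; the other cap sits within 8 mm of where it was (((horizontal distance between mug and flask_1 below 0.15 m and z of cap_1 in the frame of flask_1 above 0.1265 m and angle between cap_1's own z axis and vertical below 0.4 rad and contact force between cap_1 and the fingers above 1 N and horizontal distance between cap_1 and flask_1 below 0.06 m and linear speed of cap_1 below 0.03 m/s and contact force between cap_1 and flask_1 below 0.1 N and distance of cap_2 from where it was at the start of the episode below 0.008 m) or (horizontal distance between mug and flask_2 below 0.15 m and z of cap_2 in the frame of flask_2 above 0.1265 m and angle between cap_2's own z axis and vertical below 0.4 rad and contact force between cap_2 and the fingers above 1 N and horizontal distance between cap_2 and flask_2 below 0.06 m and linear speed of cap_2 below 0.03 m/s and contact force between cap_2 and flask_2 below 0.1 N and distance of cap_1 from where it was at the start of the episode below 0.008 m))); the arm keeps its last pose, push and grip.
It fails at once if the cap of the other flask is touched by the gripper ((horizontal distance between mug and flask_2 below 0.15 m and contact force between cap_1 and the arm above 0.5 N) or (horizontal distance between mug and flask_1 below 0.15 m and contact force between cap_2 and the arm above 0.5 N) or (horizontal distance between mug and flask_2 below 0.15 m and contact force between cap_1 and the fingers above 0.5 N) or (horizontal distance between mug and flask_1 below 0.15 m and contact force between cap_2 and the fingers above 0.5 N)).
It fails at once if the mug, honey jar or lemon is pushed more than 20 mm or the mug or jar is tipped (distance of any of mug, honey_jar, lemon from where it was at the start of the episode above 0.02 m or angle between any of mug, honey_jar's own z axis and vertical above 0.3 rad).
It also fails if it takes over 45 s, if anything falls off the work surface, if the arm or the gripper's body presses on something with over 40 N, if the wrist force passes 120 N, or if a joint passes its speed limit or range.

## Robot

A 7-joint arm with a two-finger parallel gripper is mounted at the origin on a cart in front of the work surface, level with it; the furniture and walls round the work are solid. World frame = base frame: x ahead of the robot, y to its left, z up, the work surface at z = 0. Lengths are in m, angles in rad, forces in N, time in s.
With the tool pointing down it reaches from about 0.4 to 0.875 m from the base axis. Payload 19.3 kg.
Tool frame: the origin (TCP) lies on the mounting face of the last link; the fingertips stand 173 mm ahead of it and the grasp point (between the pads) lies 155 mm ahead of it; z points along the fingers, y is the line along which they close (so a half turn about z gives the same grasp; the last joint's range is limited). The gripper opens to 85 mm and grips with 20 to 120 N. Pads are 22 mm wide; open, the fingers measure 114 mm over their backs; the gripper's body (76 mm by 85 mm) begins 54 mm behind the grasp point. The pads swing forward as they close: fully open they stand 13 mm farther back than shut.
Start: joints at [-1.27, 0.521, -0.036, 1.599, 0.021, 1.021, -0.113], TCP at [0.226, 0.583, 0.405] pointing down, gripper open.
Joint ranges: [-2.91, 2.91], [-0.3, 2.13], [-1.5, 1.42], [0.17, 2.43], [-1.26, 4.41], [0.16, 1.93], [-2.52, 2.52]. Speed limits (rad/s): [1.89, 1.89, 2.39, 2.39, 3.01, 3.01, 3.01].

## Interface

Orientations are given as a 3x3 rotation matrix whose columns are the frame's x, y, z axes.
In Python, from bench import bot gives the robot as it stands.
- The arm moves only by the tool move_arm, never from a script. Its argument "increments" is a list of rows, each a list of 5 numbers: the shift along the tool's x, y, z in mm, then the turn about the tool's z in degrees, then the opening, from 0 (shut) to 1 (fully open). In form: [[dx, dy, dz, roll, claw], ...]. A call has 1 to 8 rows; each row shifts and turns the commanded pose from where the row before left it, along the tool's axes as they then stand; what a row does not reach is not made up. A row lasts 1/12 s, in which the tool goes at most 41.7 mm and 7.16 degrees, less where a joint would pass 70% of its speed; a pose out of reach is approached as far as the arm can. A call with a gripper value outside its range is refused whole. The fingers move at their own pace and stop on an object; the grip force is fixed at half the most. Time passes only in rows, so rows that do not move let the fingers close. It gives the time, the measured TCP pose, the force, the opening and the grip force at its end, in the units of the state.
- bot.get_state(): the state, without advancing time (a new reading comes with each control period).
- bot.capture(name): name is "scene" or "top" or "wrist"; returns a dict with "image" (480x640x3 uint8, red, green, blue), "intrinsics" (3x3 intrinsics, pixels), "eye" and "rotation" of the camera in the world. Camera axes: x right, y down, z forward; pixel columns grow to the right and rows downward; lengths in m; the calibration is good to about 2 mm. A picture is of the moment at which its call begins. There is no depth.
- bot.sign_off(): hands the job in; it is judged then, once.
The state is a dict: "time": time; "joints": joint angles; "joint_vel": joint speeds; "joint_efforts": joint torques, N m; "position": TCP position; "tcp_rot": TCP orientation; "ft_force": force on the tool from outside, world axes, zero at the start; "wrist_torque": the same for the moment, N m; "opening": opening from 0.0 (shut) to 1.0 (fully open); "gripper_force": force on a finger pad.
Only numpy, scipy, OpenCV 4.12 (cv2) and the standard library are available. Lean on these libraries where they do the work, as an engineer would, in place of code of your own. Each camera call takes 0.05 s, during which the arm holds its last target. There are 200 camera calls.

## Working session

There is one attempt and no reset: what is moved stays moved. The work goes in short steps, Python scripts to look and compute and a tool call to move; the robot and the scene stay as the last step left them, time stands still between calls to the robot, and variables do not carry over. Pictures are saved under pics/ and viewed, at most 10 in all, crops included, and the job is handed in when it is done.

Besides the shell and the picture viewer there is one more tool, called after ">>>" as a command line: name --pt "numbers of a row" for each row, then --argument value for the rest. move_arm: Moves the arm, as the interface text tells. Its arguments: {"type":"object","properties":{"increments":{"type":"array"}},"required":["increments"]}

```bash
mkdir -p pics
python3 - <<'E'
from bench import bot
import cv2,numpy as np
for n in("scene","top"):
    c=bot.capture(n); cv2.imwrite(f"pics/{n}0.png",c["image"][...,::-1]); np.savez(f"{n}0.npz",**c)
    print(n,c["eye"].round(3),c["rotation"].round(3).tolist(),c["intrinsics"].tolist())
s=bot.get_state();print(s["time"],s["position"],np.round(s["tcp_rot"],3),s["opening"])
E
```

```text
scene [-0.162 -0.585  0.927] [[0.683, -0.518, 0.514], [-0.73, -0.491, 0.475], [0.006, -0.7, -0.714]] [[612.2761808995059, 0.0, 316.8647956436985], [0.0, 612.2761808995059, 235.7094818762262], [0.0, 0.0, 1.0]]
top [2.020e-01 1.000e-03 1.238e+00] [[0.023, -0.972, 0.233], [-1.0, -0.022, 0.007], [-0.002, -0.233, -0.972]] [[609.1367361768026, 0.0, 318.6085134994779], [0.0, 609.1367361768026, 230.9905506948422], [0.0, 0.0, 1.0]]
0.1 [0.22643692 0.58240365 0.40418994] [[-0.932  0.362 -0.   ]
 [ 0.362  0.932 -0.001]
 [-0.    -0.001 -1.   ]] 0.9994907312625746
```

View pics/top0.png

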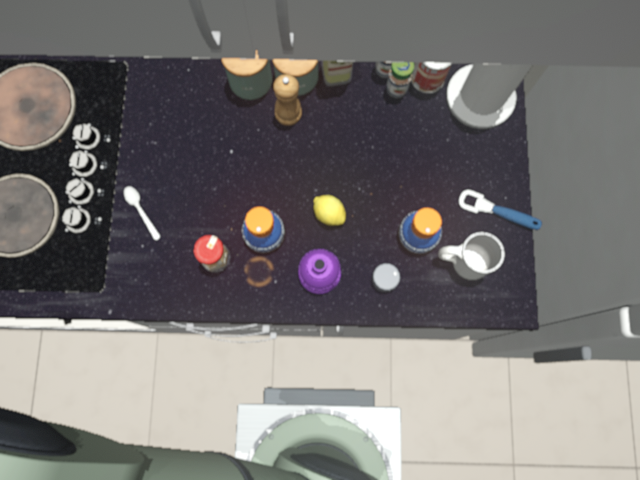

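View pics/scene0.png

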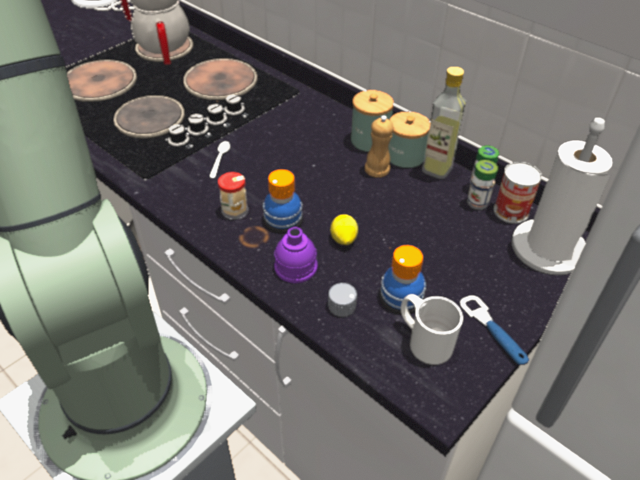

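```bash
cat > h.py <<'E'
import cv2,numpy as np
def mask(img,lo,hi):
    m=cv2.inRange(cv2.cvtColor(img,cv2.COLOR_RGB2HSV),lo,hi); return m
def blobs(m,amin=150):
    n,_,st,ce=cv2.connectedComponentsWithStats(m)
    return [(ce[i],st[i]) for i in range(1,n) if st[i][4]>amin]
def ray(c,p):
    d=c["rotation"]@np.linalg.inv(c["intrinsics"])@[p[0],p[1],1.]; return c["eye"],d/np.linalg.norm(d)
def onz(c,p,z):
    e,d=ray(c,p); return e+d*(z-e[2])/d[2]
def tri(*rs):
    A=sum(np.eye(3)-np.outer(d,d) for e,d in rs);b=sum((np.eye(3)-np.outer(d,d))@e for e,d in rs)
    return np.linalg.solve(A,b)
E
python3 - <<'E'
from h import *
C={n:dict(np.load(f"{n}0.npz")) for n in("top","scene")}
B={}
for n,c in C.items():
    b=[x for x in blobs(mask(c["image"],(8,200,150),(18,255,255))) if x[1][4]<1500]
    for ce,st in b: print(n,ce.round(1),st)
    B[n]=b
for nm,pt,ps in(("R",(425,220),(407,262)),("L",(260,222),(282,184))):
    f=lambda n,p:min(B[n],key=lambda x:np.hypot(*(x[0]-p)))[0]
    print(nm,tri(ray(C["top"],f("top",pt)),ray(C["scene"],f("scene",ps))).round(4),onz(C["top"],f("top",pt),.115).round(4))
    
for nm,p,z in(("mug rim",(484,252),.097),("lemon",(330,210),.028)):print(nm,onz(C["top"],p,z).round(3))
im=C["top"]["image"][170:320,370:550,::-1]; a=cv2.resize(im,None,fx=4,fy=4,interpolation=cv2.INTER_CUBIC)
cv2.imwrite("pics/crop.png",a)
E
```

```text
Traceback (most recent call last):
ValueError: min() iterable argument is empty
```

Run:
```python
from h import *
C={n:dict(np.load(f"{n}0.npz")) for n in("top","scene")}
for n,p in(("top",(425,220)),("scene",(407,262))): print(cv2.cvtColor(C[n]["image"],cv2.COLOR_RGB2HSV)[p[1],p[0]])
B={}
for n,c in C.items():
    b=[x for x in blobs(mask(c["image"],(7,180,100),(21,255,255))) if 300<x[1][4]<2000]
    for ce,st in b: print(n,ce.round(1),st)
    B[n]=b
for nm,pt,ps in(("R",(425,220),(407,262)),("L",(260,222),(282,184))):
    f=lambda n,p:min(B[n],key=lambda x:np.hypot(*(x[0]-p)))[0]
    print(nm,tri(ray(C["top"],f("top",pt)),ray(C["scene"],f("scene",ps))).round(4),onz(C["top"],f("top",pt),.115).round(4))
for nm,p,z in(("mug rim",(484,252),.097),("lemon",(330,210),.028)):print(nm,onz(C["top"],p,z).round(3))
im=C["top"]["image"][170:320,370:550,::-1]; a=cv2.resize(im,None,fx=4,fy=4,interpolation=cv2.INTER_CUBIC)
cv2.imwrite("pics/crop.png",a)
```

```text
[ 20 151 255]
[ 24 245 247]
scene [280.9 187.2] [268 169  26  30 388]
scene [405.9 266.3] [392 245  31  34 441]Traceback (most recent call last):
  File "<stdin>", line 11, in <module>
  File "<stdin>", line 10, in <lambda>
ValueError: min() iterable argument is empty
```

Run:
```python
from h import *
C={n:dict(np.load(f"{n}0.npz")) for n in("top","scene")}
B={}
for n,c in C.items():
    B[n]=blobs(mask(c["image"],(5,110,100),(27,255,255)))
    for ce,st in B[n]: 
        if st[4]<1500: print(n,ce.round(1),st)
for nm,pt,ps in(("R",(425,220),(407,262)),("L",(260,222),(282,184))):
    f=lambda n,p:min(B[n],key=lambda x:np.hypot(*(x[0]-p)))[0]
    print(nm,tri(ray(C["top"],f("top",pt)),ray(C["scene"],f("scene",ps))).round(4),onz(C["top"],f("top",pt),.115).round(4))
for nm,p,z in(("mug rim",(484,252),.097),("lemon",(330,210),.028)):print(nm,onz(C["top"],p,z).round(3))
im=C["top"]["image"][170:320,370:550,::-1]; a=cv2.resize(im,None,fx=4,fy=4,interpolation=cv2.INTER_CUBIC)
cv2.imwrite("pics/crop.png",a)
```

```text
top [287.6 113.2] [275 100  26  24 325]
top [328.2 212.2] [313 195  33  30 503]
top [259.1 220.4] [245 206  28  31 664]
top [426.3 221.6] [412 207  30  31 686]
scene [454.   79.5] [446  70  18  17 188]
scene [372.6 101.8] [352  90  42  25 744]
scene [281.3 183.5] [268 169  27  31 694]
scene [342.5 232.3] [330 214  28  30 250]
scene [407.  261.4] [392 244  32  36 893]
R [ 0.4988 -0.198   0.0998] [ 0.4948 -0.1952  0.115 ]
L [0.4951 0.1247 0.097 ] [0.49   0.1231 0.115 ]
mug rim [ 0.442 -0.307  0.097]
lemon [ 0.538 -0.013  0.028]
```

View pics/crop.png

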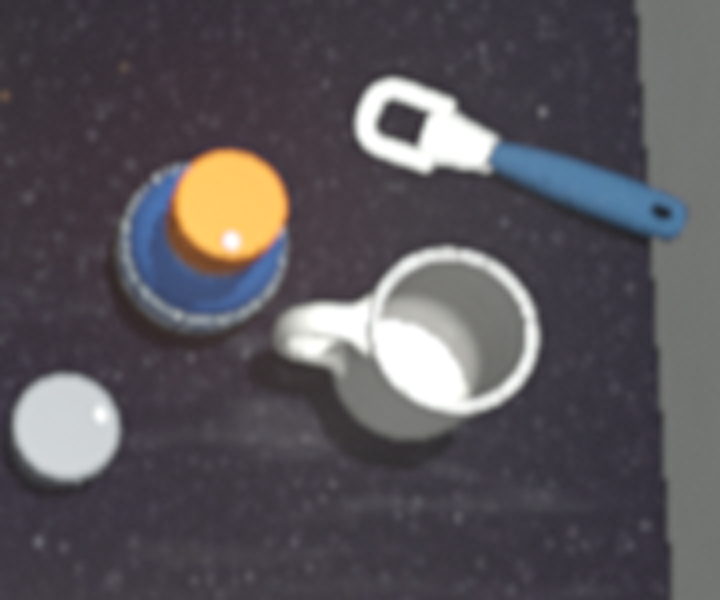

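The right orange cap at (426,221) is the one to open. The white mug at (480,255) stands beside it, about 0.12 m away. The left orange cap at (259,220) is next to the red-lidded honey jar at (210,250), so it stays shut. The grey cap at (386,277) and the purple flask at (320,272) are look-alikes. The crop shows the white dot on the -x side of the cap.

>>> move_arm --pt "-31 -22 0 0 1" --pt "-31 -22 0 0 1" --pt "-31 -22 0 0 1" --pt "-31 -22 0 0 1" --pt "-31 -22 0 0 1" --pt "-31 -22 0 0 1" --pt "-31 -22 0 0 1" --pt "-31 -22 0 0 1"

```text
time: 0.77
position: [0.3944, 0.3269, 0.4046]
tcp_rot: [[-0.932, 0.362, -0.0], [0.362, 0.932, -0.0], [0.0, -0.0, -1.0]]
ft_force: [0.1, 0.5, 0.3]
opening: 1.0
gripper_force: 0.0
```

>>> move_arm --pt "-31 -22 0 0 1" --pt "-31 -22 0 0 1" --pt "-31 -22 0 0 1" --pt "-31 -22 0 0 1" --pt "-13 -30 0 0 1" --pt "-13 -30 0 0 1" --pt "-13 -30 0 0 1" --pt "-13 -30 0 0 1"

```text
time: 1.43
position: [0.4822, 0.0693, 0.4045]
tcp_rot: [[-0.932, 0.362, -0.0], [0.362, 0.932, -0.0], [0.0, -0.0, -1.0]]
ft_force: [1.5, -0.5, -0.3]
opening: 0.999
gripper_force: 0.0
```

>>> move_arm --pt "-13 -30 0 0 1" --pt "-13 -30 0 0 1" --pt "-13 -30 0 0 1" --pt "-13 -30 0 0 1" --pt "-13 -30 0 0 1" --pt "-13 -30 0 0 1" --pt "-13 -30 0 0 1" --pt "-13 -30 0 0 1"

```text
time: 2.1
position: [0.4922, -0.192, 0.4046]
tcp_rot: [[-0.932, 0.362, -0.0], [0.362, 0.932, 0.0], [0.0, -0.0, -1.0]]
ft_force: [0.2, 1.2, 0.5]
opening: 1.001
gripper_force: 0.0
```

>>> move_arm --pt "0 0 0 7 1" --pt "0 0 0 7 1" --pt "0 0 0 7 1" --pt "0 0 0 7 1" --pt "0 0 0 7 1" --pt "0 0 0 7 1" --pt "0 0 0 7 1" --pt "0 0 0 7 1"

```text
time: 2.77
position: [0.4924, -0.1904, 0.4045]
tcp_rot: [[-0.215, 0.977, -0.0], [0.977, 0.215, 0.0], [0.0, -0.0, -1.0]]
ft_force: [-0.5, -0.1, 0.2]
opening: 1.003
gripper_force: 0.0
```

>>> move_arm --pt "0 0 0 7 1" --pt "0 0 0 7 1" --pt "0 0 0 7 1" --pt "0 0 0 7 1" --pt "0 0 0 6 1" --pt "0 0 0 0 1"

```text
time: 3.27
position: [0.4925, -0.1902, 0.4044]
tcp_rot: [[0.367, 0.93, -0.001], [0.93, -0.367, -0.0], [-0.0, -0.001, -1.0]]
ft_force: [0.5, 0.4, 0.2]
opening: 0.997
gripper_force: 0.0
```

Run:
```python
from bench import bot
from h import *
c=bot.capture("wrist"); cv2.imwrite("pics/w1.png",c["image"][...,::-1]);np.savez("w1.npz",**c)
s=bot.get_state();print(s["time"],s["position"].round(4),np.round(s["tcp_rot"],4).tolist(),np.round(s["joints"],3),s["ft_force"].round(2),s["wrist_torque"].round(3))
print(c["eye"].round(3),c["rotation"].round(3).tolist())
for ce,st in blobs(mask(c["image"],(5,110,100),(27,255,255)),800): print(ce.round(1),st,onz(c,ce,.12).round(4),onz(c,st[:2]+st[2:4]/2-.5,.12).round(4))
```

```text
3.3167 [ 0.4925 -0.1902  0.4045] [[0.3606, 0.9327, -0.0006], [0.9327, -0.3606, -0.0002], [-0.0004, -0.0005, -1.0]] [-0.191  0.427  0.603  1.878 -0.297  0.928  0.182] [-0.36 -0.72  0.34] [ 0.044  0.022 -0.03 ]
[ 0.522 -0.114  0.373] [[0.93, -0.347, -0.118], [-0.367, -0.882, -0.295], [-0.002, 0.318, -0.948]]
[326.9 236.4] [ 289  195   76   82 4708] [ 0.4974 -0.1931  0.12  ] [ 0.4974 -0.1924  0.12  ]
```

View pics/w1.png

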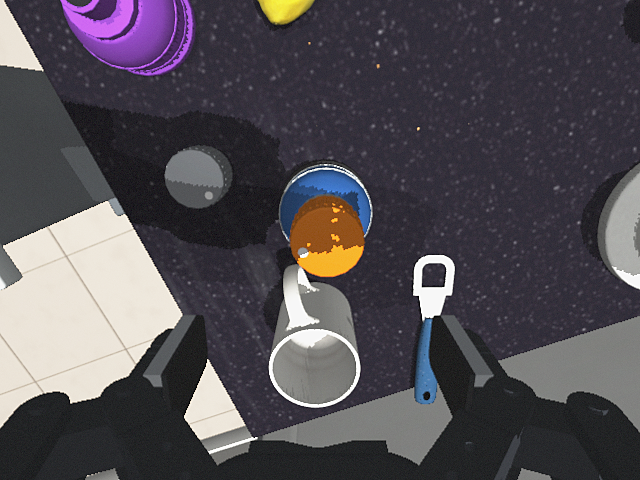

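The wrist view shows the lit cap disc centred near (328,241), which puts it at about (0.4955, -0.197). That agrees with the top view. The mug is at (315,370). I'm descending now.

>>> move_arm --pt "-5 5 20 0 1" --pt "0 0 30 0 1" --pt "0 0 30 0 1" --pt "0 0 25 0 1" --pt "0 0 20 0 1" --pt "0 0 13 0 1" --pt "0 0 0 0 1"

```text
time: 3.9
position: [0.4946, -0.1966, 0.2643]
tcp_rot: [[0.359, 0.933, -0.004], [0.933, -0.359, 0.001], [-0.0, -0.004, -1.0]]
ft_force: [-0.9, 0.3, -0.1]
opening: 1.001
gripper_force: 0.0
```

>>> move_arm --pt "0 0 0 0 0.7" --pt "0 0 0 0 0.6" --pt "0 0 0 0 0.5" --pt "0 0 0 0 0.5" --pt "0 0 0 0 0.5"

```text
time: 4.32
position: [0.4956, -0.197, 0.2681]
tcp_rot: [[0.362, 0.932, 0.002], [0.932, -0.362, -0.0], [0.001, 0.002, -1.0]]
ft_force: [-3.0, 1.4, 11.7]
opening: 0.594
gripper_force: 60.4
```

Run:
```python
from bench import bot
from h import *
s=bot.get_state();print(s["time"],s["position"].round(4),np.round(s["joints"],3),s["ft_force"].round(2),s["wrist_torque"].round(3),s["opening"],s["gripper_force"])
c=bot.capture("wrist"); cv2.imwrite("pics/w2.png",c["image"][...,::-1])
```

```text
4.3167 [ 0.4956 -0.197   0.2681] [-0.064  0.628  0.464  1.971 -0.454  0.643  0.322] [-2.96  1.4  11.71] [ 0.168  0.616 -0.021] 0.5940183402838592 60.40978546690894
```

View pics/w2.png

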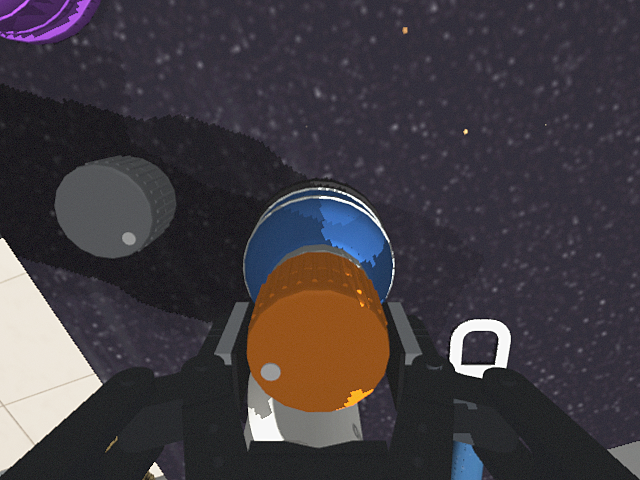

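The cap sits between the pads at an opening of about 50 mm, and its dot is at (270,372). First I'll ease the vertical load and try a small counterclockwise turn (negative roll).

>>> move_arm --pt "0 0 -1 0 0.5" --pt "0 0 0 -3 0.5" --pt "0 0 0 -3 0.5" --pt "0 0 0 0 0.5"

```text
time: 4.7
position: [0.4955, -0.1969, 0.2685]
tcp_rot: [[0.26, 0.966, 0.001], [0.966, -0.26, -0.0], [0.0, 0.001, -1.0]]
ft_force: [0.4, -0.6, -0.1]
opening: 0.591
gripper_force: 62.1
```

```bash
cat > st.py <<'E'
from bench import bot
import numpy as np
s=bot.get_state();R=s["tcp_rot"];print(s["time"],s["position"].round(4),"xaz",np.degrees(np.arctan2(R[1][0],R[0][0])).round(2),"j7",round(s["joints"][6],3),s["ft_force"].round(2),s["wrist_torque"].round(3),round(s["opening"],3),round(s["gripper_force"],1))
E
python3 st.py
```

```text
4.7 [ 0.4955 -0.1969  0.2685] xaz 74.95 j7 0.401 [ 0.45 -0.61 -0.09] [ 0.016  0.08  -0.004] 0.591 62.1
```

>>> move_arm --pt "0 0 0 -3 0.5" --pt "0 0 0 0 0.5" --pt "0 0 0 0 0.5"

```text
time: 4.95
position: [0.4954, -0.1969, 0.2682]
tcp_rot: [[0.214, 0.977, 0.001], [0.977, -0.214, 0.0], [0.0, 0.001, -1.0]]
ft_force: [-0.9, 2.3, 6.2]
opening: 0.588
gripper_force: 62.2
```

```bash
python3 st.py
```

```text
4.95 [ 0.4954 -0.1969  0.2682] xaz 77.63 j7 0.436 [-0.91  2.25  6.21] [0.252 0.116 0.039] 0.588 62.2
```

>>> move_arm --pt "0 0 0 -3 0.5" --pt "0 0 0 -3 0.5" --pt "0 0 0 0 0.5" --pt "0 0 0 0 0.5"

```text
time: 5.28
position: [0.4955, -0.1971, 0.2681]
tcp_rot: [[0.112, 0.994, 0.001], [0.994, -0.112, -0.0], [-0.0, 0.001, -1.0]]
ft_force: [0.1, -0.2, 6.2]
opening: 0.586
gripper_force: 62.4
```

```bash
python3 st.py
```

```text
5.2833 [ 0.4955 -0.1971  0.2681] xaz 83.56 j7 0.513 [ 0.1  -0.19  6.24] [-0.041 -0.024 -0.027] 0.586 62.4
```

15° counterclockwise (well past 0.1 rad) with no resisting torque, so this is the loosening direction. I'm continuing to about 1 rad.

>>> move_arm --pt "0 0 0 -5 0.5" --pt "0 0 0 -5 0.5" --pt "0 0 0 -5 0.5" --pt "0 0 0 -5 0.5" --pt "0 0 0 0 0.5"

```text
time: 5.7
position: [0.4955, -0.1971, 0.2681]
tcp_rot: [[-0.239, 0.971, 0.001], [0.971, 0.239, -0.0], [-0.0, 0.001, -1.0]]
ft_force: [0.1, -0.4, 7.1]
opening: 0.593
gripper_force: 62.4
```

>>> move_arm --pt "0 0 0 -5 0.5" --pt "0 0 0 -5 0.5" --pt "0 0 0 -5 0.5" --pt "0 0 0 -5 0.5" --pt "0 0 0 -3 0.5" --pt "0 0 0 0 0.5" --pt "0 0 0 0 0.5"

```text
time: 6.28
position: [0.4956, -0.1971, 0.2681]
tcp_rot: [[-0.595, 0.804, 0.001], [0.804, 0.595, -0.0], [-0.001, 0.001, -1.0]]
ft_force: [-0.3, -1.5, 8.3]
opening: 0.589
gripper_force: 62.6
```

```bash
python3 st.py
python3 - <<'E'
from bench import bot
from h import *
c=bot.capture("wrist"); cv2.imwrite("pics/w3.png",c["image"][...,::-1])
E
```

```text
6.2833 [ 0.4956 -0.1971  0.2681] xaz 126.48 j7 1.071 [-0.35 -1.47  8.32] [-0.018 -0.099  0.009] 0.589 62.6
```

View pics/w3.png

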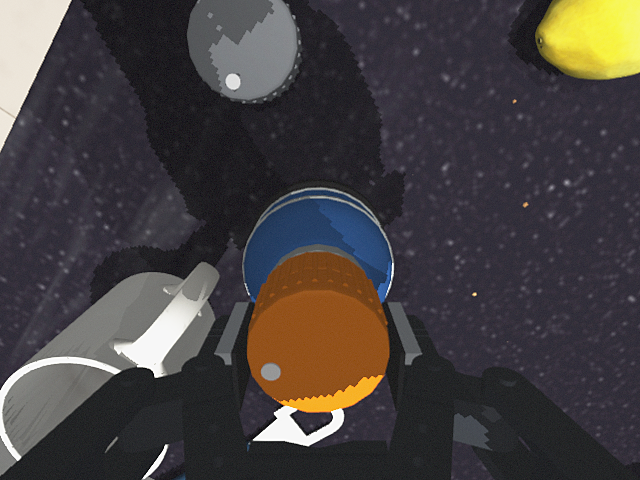

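The dot is still at (270,371) in the gripper view, so the cap turned with the fingers, about 58°. Next is a gentle lift while I watch the force.

>>> move_arm --pt "0 0 -2 0 0.5" --pt "0 0 -2 0 0.5" --pt "0 0 -2 0 0.5" --pt "0 0 0 0 0.5"

```text
time: 6.67
position: [0.4953, -0.1969, 0.274]
tcp_rot: [[-0.597, 0.802, 0.0], [0.802, 0.597, -0.0], [-0.0, 0.0, -1.0]]
ft_force: [0.1, -0.4, -0.2]
opening: 0.591
gripper_force: 62.1
```

```bash
python3 st.py
```

```text
6.6667 [ 0.4953 -0.1969  0.274 ] xaz 126.68 j7 1.071 [ 0.11 -0.44 -0.21] [ 0.022 -0.018  0.058] 0.591 62.1
```

It rose 6 mm with no pull on the wrist, so the cap is free. I'm lifting a further 62 mm or so.

>>> move_arm --pt "0 0 -6 0 0.5" --pt "0 0 -10 0 0.5" --pt "0 0 -12 0 0.5" --pt "0 0 -12 0 0.5" --pt "0 0 -12 0 0.5" --pt "0 0 -8 0 0.5" --pt "0 0 -4 0 0.5" --pt "0 0 0 0 0.5"

```text
time: 7.33
position: [0.4954, -0.1969, 0.3387]
tcp_rot: [[-0.598, 0.801, 0.001], [0.801, 0.598, -0.0], [-0.001, 0.001, -1.0]]
ft_force: [-0.5, 0.5, -0.3]
opening: 0.59
gripper_force: 62.2
```

>>> move_arm --pt "0 0 0 0 0.5" --pt "0 0 0 0 0.5" --pt "0 0 0 0 0.5" --pt "0 0 0 0 0.5"

```text
time: 7.67
position: [0.4952, -0.1969, 0.3373]
tcp_rot: [[-0.598, 0.801, -0.001], [0.801, 0.598, 0.0], [0.001, -0.001, -1.0]]
ft_force: [0.4, 0.8, 0.3]
opening: 0.59
gripper_force: 62.2
```

```bash
python3 st.py
python3 - <<'E'
from bench import bot
from h import *
c=bot.capture("scene"); cv2.imwrite("pics/s4.png",c["image"][...,::-1])
E
```

```text
7.6667 [ 0.4952 -0.1969  0.3373] xaz 126.75 j7 1.047 [0.44 0.83 0.31] [ 0.013  0.007 -0.006] 0.59 62.2
```

View pics/s4.png

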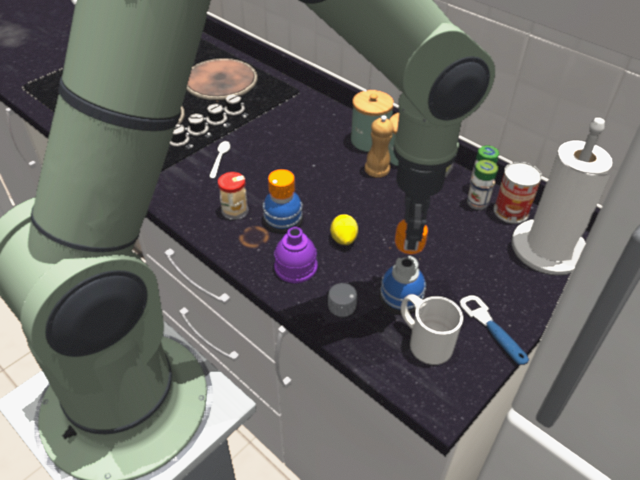

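The cap is in the fingers at (411,237), about 69 mm above the bare neck at (405,270). The mug, honey jar and lemon haven't moved. I'm handing it in.

```bash
python3 -c "
from bench import bot
print(bot.sign_off())"
```

```text
the job is handed in; nothing more can be done
None
```

I unscrewed the cap of the flask beside the mug counterclockwise by about 1 rad, lifted it about 69 mm, and handed the job in with the cap held still and level above the neck; the sign-off returned no verdict.

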